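Pack the tool case flat and slide its lid shut

ROBOT

A 7-joint arm with a two-finger parallel gripper is mounted at the origin on the work surface; the furniture and walls round the work are solid. World frame = base frame: x ahead of the robot, y to its left, z up, the work surface at z = 0. Lengths are in m, angles in rad, forces in N, time in s.
With the tool pointing down it reaches from about 0.4 to 0.875 m from the base axis. Payload 19.3 kg.
Tool frame: the origin (TCP) lies on the mounting face of the last link; the fingertips stand 173 mm ahead of it and the grasp point (between the pads) lies 155 mm ahead of it (bot.grip_point_offset is the distance from the TCP to the grasp point, in m); z points along the fingers, y is the line along which they close (so a half turn about z gives the same grasp; the last joint's range is limited). The gripper opens to 85 mm and grips with 20 to 120 N. Pads are 22 mm wide; open, the fingers measure 114 mm over their backs; the gripper's body (76 mm by 85 mm) begins 54 mm behind the grasp point. The pads swing forward as they close: fully open they stand 13 mm farther back than shut.
Start: joints at [-1.216, 0.521, -0.036, 1.599, 0.021, 1.021, -0.113], TCP at [0.258, 0.569, 0.405] pointing down, gripper open.
Joint ranges: [-2.91, 2.91], [-0.3, 2.13], [-1.5, 1.42], [0.17, 2.43], [-1.26, 4.41], [0.16, 1.93], [-2.52, 2.52]. Speed limits (rad/s): [1.89, 1.89, 2.39, 2.39, 3.01, 3.01, 3.01].

INTERFACE

Orientations are given as [roll, pitch, yaw] about the fixed x, y, z axes, in that order (R = Rz(yaw) Ry(pitch) Rx(roll)).
In Python, from workcell import bot gives the robot as it stands.
- The arm moves only by the tool arm_command, never from a script. Its argument "deltas" is a list of rows, each a list of 3 entries, a list of its own where there are three numbers: the shift along the tool's x, y, z in cm, then the turn, a rotation vector about the tool's x, y, z in rad, then the finger opening in cm, from 0 to 8.54. In form: [[[tx, ty, tz], [rx, ry, rz], claw], ...]. A call has 1 to 20 rows; each row shifts and turns the commanded pose from where the row before left it, along the tool's axes as they then stand; what a row does not reach is not made up. A row lasts 1/10 s, in which the tool goes at most 50 mm and 8.59 degrees, less where a joint would pass 70% of its speed; a pose out of reach is approached as far as the arm can. A call with a gripper value outside its range is refused whole. The fingers move at their own pace and stop on an object; "newtons" is the grip in N (left out, the last holds). Time passes only in rows, so rows that do not move let the fingers close. It gives the time, the measured TCP pose, the force, the opening and the grip force at its end, in the units of the state.
- bot.observe(): the state, without advancing time (a new reading comes with each control period).
- bot.grab_frame(name): name is "scene" or "top"; returns a dict with "frame" (384x512x3 uint8, red, green, blue), "K" (3x3 intrinsics, pixels), "rvec" (rotation vector, rad) and "tvec" (3), from world to camera coordinates, as OpenCV has them. Camera axes: x right, y down, z forward; pixel columns grow to the right and rows downward; lengths in m; the calibration is good to about 2 mm. A picture is of the moment at which its call begins. There is no depth.
- bot.job_done(): hands the job in; it is judged then, once.
Trained networks look in a picture, given as the dict that the camera call returned (one of the last four; its "shot" number tells which), for a name from the list of things; names that differ only in an ending like _2 or _b are one class to them, and where a whole thing is asked for, a point or a joint stands for the part that bears it (a point fixed in the world has none). Each returns a list of dicts, best first, with "p" (0 to 1); they miss things now and then, are a little off and sometimes report something else, mostly with a low value. They report only what shows in the picture. A call takes as long as a camera call.
- bot.find_in(name, picture): "rect" ([left, top, width, height] in pixels, round what is visible of it).
- bot.mark_of(name, picture): "at" ([column, row] in pixels: a listed point, or the origin of a listed thing).
The state is a dict: "clock": time; "qpos": joint angles; "qd": joint speeds; "joint_efforts": joint torques, N m; "position": TCP position; "tool_rot": TCP orientation; "force": force on the tool from outside, world axes, zero at the start; "moment": the same for the moment, N m; "grip_width": finger opening in m; "finger_force": force on a finger pad.
Only numpy, scipy, OpenCV 4.12 (cv2) and the standard library are available. Lean on these libraries where they do the work, as an engineer would, in place of code of your own. Each camera call takes 0.05 s, during which the arm holds its last target. There are 200 camera calls.

TASK

Finish packing the slide-lid tool case so that nothing stands above its rim: the sanding block was thrown in crosswise, so turn it and lay it flat in the empty middle bay, and lay the tape measure on its side in the same bay beside it, letting neither fall. Then ease the lid fully shut over them without forcing it against anything. The brush and pliers stay in the case; leave the jar of screws and the loose wooden block on the bench alone.

Things in the scene. Friction and masses are not known exactly. Their poses are not given: they have to be found in the camera images.
- tool_case: Wooden case with a sliding lid, fixed to the bench, 230 (x) x 248 (y) x 70 mm. Origin: centre of its underside; x from the near end (-x, towards the robot) to the far end, where the lid slides out; z up. Walls 10 mm thick, up to z = 70 mm (far wall 56). Inside 210 (x) by 228 mm (y), floor at z = 10 mm (14 in the cork-lined middle bay). The lid's underside runs at z = 56 mm.
- bay_centre (a point): Centre of the cork floor of the case's middle bay, the one to be filled (case x = -15 mm, y = 0, z = 14 mm; axes as the case). Bay 74 mm along x, 228 mm along y, 42 mm deep below the lid, between two 7 mm thick partitions that stand only 16 mm above this floor. Either end may take either thing. Beyond the partitions: near bay, 46 mm, with the brush; far bay, 76 mm, with the pliers.
- case_lid (a joint): Sliding lid: 0 = fully shut, grows (m) as it slides out along the case's +x, end stop 0.18. About 2 N of friction; stays where it is left. Plywood, 224 (x) x 236 x 6 mm, its top at case z = 63 mm. Its leading (near) edge lies at case x = -109 mm + the joint value; a thing standing above the underside stops that edge.
- lid_batten (a point): Centre of the wooden batten (handle) on the lid, 42 mm behind its leading edge: 14 mm thick along the case's x, 100 mm long along y, 20 mm high above the lid (this point 10 mm above the lid's top, case z = 73 mm). Moves with the lid: case x = -67 mm + the joint value. Can be pinched from above or pushed.
- sanding_block_centre (a point): Centre of the cork sanding block, a plain box 64 (its x) by 113 (its y) by 32 mm (its z, up). Starts inside the case, lying crosswise over both partitions with its long side about along the case's x; to fit the bay its long side must lie along the case's y. About 90 g.
- tape_measure_centre (a point): Centre of the case of the pocket tape measure, lying on its side on the bench: own x up, y along, z across. Case 76 mm long (y), 66 mm wide (z; grip across this), 37 mm high (x); this point is 18 mm above what it lies on. Blade end and hook stick out at -y: over all from -60 to +38 mm along y from this point. About 240 g.
- paint_brush_centre (a point): Flat paint brush, 42 x 202 x 19 mm, lying loose in the near bay of the case; this point is its centre. Stays there.
- pliers_centre (a point): Pliers, 70 x 175 x 18 mm, lying loose in the far bay of the case, partly below the open lid; this point is their centre. Stay there.
- screw_jar: Bystander: jar of screws, 68 mm across, 84 mm high; origin at the centre of its underside.
- block: Bystander: wooden offcut block 45 x 75 x 38 mm, origin at the centre of its underside.

How it is judged:
On the way, in this order (a step that is already met when the one before it is completed fails the run):
1. the sanding block or the tape measure lies flat on the floor of the middle bay (((x of sanding_block_centre in the frame of tool_case between -0.03 and 0 m and y of sanding_block_centre in the frame of tool_case between -0.1 and 0.1 m and z of sanding_block_centre in the frame of tool_case between 0.02 and 0.035 m and (angle between sanding_block_centre's own z axis and vertical below 0.1 rad or angle between sanding_block_centre's own z axis and vertical above 3.0416 rad)) or (x of tape_measure_centre in the frame of tool_case between -0.03 and 0 m and y of tape_measure_centre in the frame of tool_case between -0.1 and 0.1 m and z of tape_measure_centre in the frame of tool_case between 0.02 and 0.034 m and (angle between tape_measure_centre's own x axis and vertical below 0.1 rad or angle between tape_measure_centre's own x axis and vertical above 3.0416 rad)))), for 0.2 s.
2. both lie flat on the floor of the middle bay, the lid still open (x of sanding_block_centre in the frame of tool_case between -0.03 and 0 m and y of sanding_block_centre in the frame of tool_case between -0.1 and 0.1 m and z of sanding_block_centre in the frame of tool_case between 0.02 and 0.035 m and (angle between sanding_block_centre's own z axis and vertical below 0.1 rad or angle between sanding_block_centre's own z axis and vertical above 3.0416 rad) and x of tape_measure_centre in the frame of tool_case between -0.03 and 0 m and y of tape_measure_centre in the frame of tool_case between -0.1 and 0.1 m and z of tape_measure_centre in the frame of tool_case between 0.02 and 0.034 m and (angle between tape_measure_centre's own x axis and vertical below 0.1 rad or angle between tape_measure_centre's own x axis and vertical above 3.0416 rad) and value of joint case_lid above 0.1 m), for 0.2 s.
At the end, for the whole second after the job is handed in: The lid is shut to within 5 mm of its end; below it the sanding block and the tape measure both lie flat (within about 6 degrees) on the floor of the middle bay, neither more than 5 mm above its lying height; the brush and the pliers are still in the case; all at rest (x of sanding_block_centre in the frame of tool_case between -0.03 and 0 m and y of sanding_block_centre in the frame of tool_case between -0.1 and 0.1 m and z of sanding_block_centre in the frame of tool_case between 0.02 and 0.035 m and (angle between sanding_block_centre's own z axis and vertical below 0.1 rad or angle between sanding_block_centre's own z axis and vertical above 3.0416 rad) and x of tape_measure_centre in the frame of tool_case between -0.03 and 0 m and y of tape_measure_centre in the frame of tool_case between -0.1 and 0.1 m and z of tape_measure_centre in the frame of tool_case between 0.02 and 0.034 m and (angle between tape_measure_centre's own x axis and vertical below 0.1 rad or angle between tape_measure_centre's own x axis and vertical above 3.0416 rad) and x of paint_brush_centre in the frame of tool_case between -0.105 and 0.105 m and y of paint_brush_centre in the frame of tool_case between -0.114 and 0.114 m and z of each of paint_brush_centre, pliers_centre in the frame of tool_case below 0.04 m and x of pliers_centre in the frame of tool_case between -0.105 and 0.105 m and y of pliers_centre in the frame of tool_case between -0.114 and 0.114 m and value of joint case_lid below 0.005 m and velocity of joint case_lid below 0.01 m/s and linear speed of each of sanding_block, tape_measure below 0.02 m/s); the robot touches nothing.
It fails at once if the lid is forced (over 20 N) against the sanding block, tape measure, pliers or brush (contact force between case_lid and sanding_block above 20 N or contact force between case_lid and tape_measure above 20 N or contact force between case_lid and pliers above 20 N or contact force between case_lid and paint_brush above 20 N).
It fails at once if the sanding block or the tape measure is let fall from more than about 3 cm (over 0.8 m/s while not held) ((linear speed of sanding_block above 0.8 m/s and contact force between the fingers and sanding_block below 0.05 N) or (linear speed of tape_measure above 0.8 m/s and contact force between the fingers and tape_measure below 0.05 N)).
It fails at once if the jar of screws or the loose offcut block is disturbed (moved over 3 cm) (distance of any of screw_jar, block from where it was at the start of the episode above 0.03 m).
It also fails if it takes over 72 s, if anything falls off the work surface, if the arm or the gripper's body presses on something with over 40 N, if the wrist force passes 120 N, or if a joint passes its speed limit or range.

## Working session

There is one attempt and no reset: what is moved stays moved. The work goes in short steps, Python scripts to look and compute and a tool call to move; the robot and the scene stay as the last step left them, time stands still between calls to the robot, and variables do not carry over. Pictures are saved under pics/ and viewed, at most 14 in all, crops included, and the job is handed in when it is done.

Besides the shell and the picture viewer there is one more tool, called after "Emit:" by a JSON object that holds its "fn" and its "kwargs". arm_command: Moves the arm, as the interface text tells. Its arguments: {"type":"object","properties":{"deltas":{"type":"array","items":{"type":"array"}},"newtons":{"type":"number"}},"required":["deltas"]}

```bash
mkdir -p pics; ls; cat > h.py <<'E'
import numpy as np, cv2
from workcell import bot
def ray(p,px):
    K=np.array(p["K"]);R=cv2.Rodrigues(np.array(p["rvec"],float))[0];t=np.array(p["tvec"],float).ravel()
    u=cv2.undistortPoints(np.array([[px]],float),K,None)[0,0]
    return -R.T@t, R.T@np.array([u[0],u[1],1.])
def at_z(p,px,z):
    c,d=ray(p,px); return c+d*(z-c[2])/d[2]
def tri(rs):
    A=np.zeros((3,3));b=np.zeros(3)
    for c,d in rs:
        d=d/np.linalg.norm(d);P=np.eye(3)-np.outer(d,d);A+=P;b+=P@c
    return np.linalg.solve(A,b)
def proj(p,X):
    return cv2.projectPoints(np.array(X,float).reshape(-1,3),np.array(p["rvec"],float),np.array(p["tvec"],float),np.array(p["K"],float),None)[0].reshape(-1,2)
def save(p,n): cv2.imwrite("pics/"+n,cv2.cvtColor(p["frame"],cv2.COLOR_RGB2BGR))
E
python3 - <<'E'
from h import *
ps={n:bot.grab_frame(n) for n in("top","scene")}
im=np.hstack([p["frame"] for p in ps.values()])
for n,p in ps.items(): save(p,n+"0.png"); print(n,ray(p,(256,192)))
for n in "tool_case bay_centre lid_batten sanding_block_centre tape_measure_centre paint_brush_centre pliers_centre screw_jar block case_lid".split():
    r=[]
    for k,p in ps.items():
        try:
            m=bot.mark_of(n,p)
        except Exception as e: m=[];print(n,e)
        print(n,k,[(np.round(a["at"]).tolist(),round(a["p"],2)) for a in m[:2]],[(np.round(a["rect"]).tolist(),round(a["p"],2)) for a in bot.find_in(n,p)[:1]])
        if m:r.append(ray(p,m[0]["at"]))
    if len(r)==2: print("   tri",tri(r).round(4))
print(bot.observe())
E
```

```text
pics
top (array([0.37061346, 0.01823124, 0.95662919]), array([ 0.12491111, -0.01168147, -0.99227265]))
scene (array([ 0.12143468, -0.47335124,  0.65647042]), array([ 0.47461787,  0.5706447 , -0.67080501]))
tool_case top [([290.0, 170.0], 0.83)] [([224.0, 40.0, 130.0, 183.0], 0.8)]
tool_case scene [([281.0, 235.0], 0.74)] [([216.0, 152.0, 174.0, 137.0], 0.93)]
   tri [ 0.5415 -0.0734 -0.0037]
bay_centre top [([291.0, 171.0], 0.62)] [([229.0, 35.0, 127.0, 187.0], 0.69)]
bay_centre scene [([276.0, 232.0], 0.89)] [([212.0, 152.0, 182.0, 139.0], 0.62)]
   tri [ 0.5321 -0.072   0.0132]
lid_batten top [([286.0, 116.0], 0.97)] [([188.0, 103.0, 37.0, 28.0], 0.74)]
lid_batten scene [([312.0, 193.0], 0.59), ([282.0, 232.0], 0.39)] [([271.0, 149.0, 122.0, 84.0], 0.92)]
   tri [ 0.6463 -0.0614  0.0725]
sanding_block_centre top [([299.0, 174.0], 0.88)] [([282.0, 148.0, 37.0, 55.0], 0.86)]
sanding_block_centre scene [([283.0, 230.0], 0.64), ([268.0, 175.0], 0.46)] [([255.0, 210.0, 53.0, 44.0], 0.93)]
   tri [ 0.5247 -0.0899  0.0416]
tape_measure_centre top [([170.0, 235.0], 0.8)] [([148.0, 215.0, 3
[... 1359 characters left out ...]
os': array([-1.21621554,  0.52140753, -0.03629351,  1.59949316,  0.02116187,
        1.02109981, -0.11280883]), 'qd': array([-1.54717300e-03,  1.71023675e-03,  3.01218487e-03,  8.81995902e-04,
       -1.67344425e-05,  1.24828754e-03,  3.78704792e-04]), 'joint_efforts': array([-3.85137155e-04, -9.26823092e+01,  1.97819397e+00, -3.70235145e+01,
        1.80509209e-02,  1.90321785e-03, -2.65231557e-05]), 'position': array([0.25759539, 0.56944499, 0.4046886 ]), 'tool_rot': array([-3.14156603e+00, -2.82992275e-05,  2.71673445e+00]), 'force': array([-0.14620106,  0.49813544,  0.42788457]), 'moment': array([0.03792019, 0.04776274, 0.04271798]), 'finger_force': 0.0, 'grip_width': 0.0851727935652285}
```

```bash
python3 - <<'E'
import cv2
a=cv2.imread("pics/top0.png")[25:285,130:375]
cv2.imwrite("pics/top0c.png",cv2.resize(a[:,:],None,fx=2.3,fy=2.3,interpolation=cv2.INTER_CUBIC))
b=cv2.imread("pics/scene0.png")[140:330,140:400]
cv2.imwrite("pics/scene0c.png",cv2.resize(b,None,fx=3,fy=3,interpolation=cv2.INTER_CUBIC))
E
```

```text
(no output)
```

View pics/top0c.png

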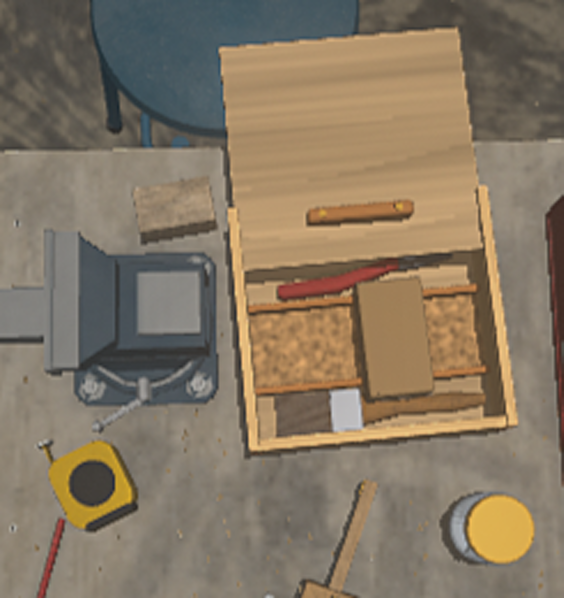

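View pics/scene0c.png

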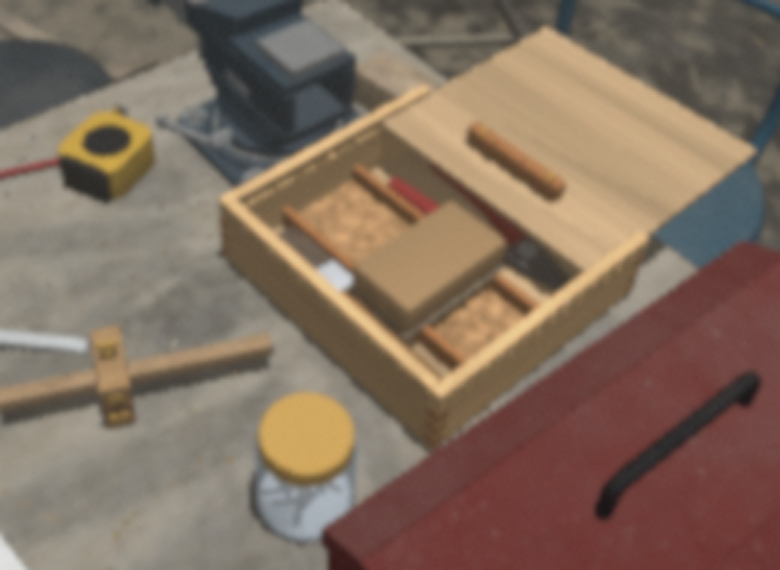

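```bash
cat > fit.py <<'E'
from h import *
from scipy.optimize import least_squares
p=bot.grab_frame("top"); s=bot.grab_frame("scene")
T=lambda q:np.array(q)/2.3+[130,25]
S=lambda q:np.array(q)/3+[140,140]
def rot(a): return np.array([[np.cos(a),-np.sin(a),0],[np.sin(a),np.cos(a),0],[0,0,1]])
def W(q,X,z0=0): return np.array(X)@rot(q[2]).T+[q[0],q[1],z0]
# case: x,y,yaw,lid
cm=np.array([[-115,124,70],[-115,-124,70],[115,124,70],[115,-124,70]])/1000.
def res(q):
    L=[[-.109+q[3],.118,.063],[-.109+q[3],-.118,.063]]
    t=proj(p,W(q,cm))-T([[248,443],[516,420],[231,208],[484,187]])
    l=proj(p,W(q,L))-T([[245,270],[482,246]])
    sc=proj(s,W(q,cm[:2]))-S([[222,197],[440,387]])
    sl=proj(s,W(q,L))-S([[383,122],[577,274]])
    return np.concatenate([t.ravel(),l.ravel(),sc.ravel(),sl.ravel()])
f=least_squares(res,[.54,-.07,.1,.12],loss="soft_l1");q=f.x
print("case",q.round(4),f.fun.round(1))
bx=np.array([[56.5,32,0],[56.5,-32,0],[-56.5,-32,0],[-56.5,32,0]])/1000.
b=least_squares(lambda b:np.r_[(proj(p,W(b,bx,.062))-T([[355,283],[421,276],[433,390],[370,397]])).ravel(),(proj(s,W(b,bx,.062))-S([[447,202],[507,246],[411,326],[354,267]])).ravel()],[.525,-.09,.1])
print("block",b.x.round(4),b.fun.round(1), "in case",(rot(q[2]).T@np.r_[b.x[:2]-q[:2],0]).round(4),b.x[2]-q[2])
tx=np.array([[-38,33,0],[38,33,0],[38,-33,0],[-38,-33,0]])/1000.
# tape y axis as local x; y=+38 end away from hook
t=least_squares(lambda b:(proj(p,W(b,tx,.037))-T([[47,463],[84,530],[136,497],[112,442]])).ravel(),[.4,.2,-2.])
print("tape",t.x.round(4),t.fun.round(1))
im=[cv2.cvtColor(v["frame"],cv2.COLOR_RGB2BGR) for v in (p,s)]
big=[cv2.resize(im[0][25:285,130:375],None,fx=2.3,fy=2.3),cv2.resize(im[1][140:330,140:400],None,fx=3,fy=3)]
L=np.array([[-.109+q[3],.118,.063],[-.109+q[3],-.118,.063]])
for i,(v,o,k) in enumerate(((p,(130,25),2.3),(s,(140,140),3))):
    for X,c in ((W(q,cm[[0,1,3,2]]),(0,0,255)),(W(q,L),(255,0,255)),(W(q,np.array([[-52,114,30],[-52,-114,30],[22,-114,30],[22,114,30]])/1000.),(0,255,255)),(W(b.x,bx,.062),(0,255,0)),(W(t.x,tx,.037),(255,0,0))):
        cv2.polylines(big[i],[np.int32((proj(v,X)-o)*k)],True,c,1)
h=max(b_.shape[0] for b_ in big)
cv2.imwrite("pics/ov0.png",cv2.resize(np.hstack([cv2.copyMakeBorder(b_,0,h-b_.shape[0],0,0,cv2.BORDER_CONSTANT) for b_ in big]),(800,int(h*800/(big[0].shape[1]+big[1].shape[1])))))
cv2.imwrite("pics/ov0t.png",big[0])
E
python3 fit.py
```

```text
case [ 0.5483 -0.0675  0.0666  0.1619] [-0.6  1.9  0.1  0.8 -2.5 -1.7  0.8 -2.4 -3.2 -0.3  1.7  0.5 -0.6 -0.8
  0.8  2.5 -1.3 -1.   5.1  0.5]
block [ 0.5249 -0.0934  0.0927] [-0.  -0.3  0.5 -0.6  2.6  1.2  0.3  1.7  1.1 -1.2  1.3 -1.4 -0.6 -3.1
 -1.8  0. ] in case [-0.0251 -0.0242  0.    ] 0.026108383887890954
tape [ 0.3986  0.1923 -2.6211] [ 25.4 -14.6  27.  -13.6 -22.4  17.  -29.5  10.4]
```

View pics/ov0t.png

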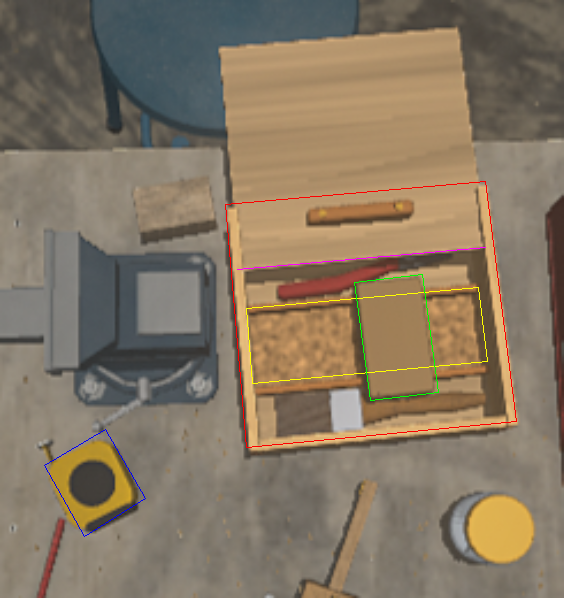

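```bash
python3 - <<'E'
import cv2,numpy as np
a=cv2.imread("pics/top0.png")
c=cv2.resize(a[130:230,222:362],None,fx=5,fy=5,interpolation=cv2.INTER_CUBIC)
t=cv2.resize(a[210:262,143:193],None,fx=2,fy=2)
t=cv2.resize(a[210:262,143:193],None,fx=2,fy=2,interpolation=cv2.INTER_CUBIC)
cv2.imwrite("pics/zc.png",c)
s=cv2.imread("pics/scene0.png")
cv2.imwrite("pics/zt.png",np.hstack([cv2.resize(a[205:265,140:200],(400,400),interpolation=cv2.INTER_CUBIC),cv2.resize(s[165:215,150:200],(400,400),interpolation=cv2.INTER_CUBIC)]))
E
```

```text
(no output)
```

View pics/zc.png

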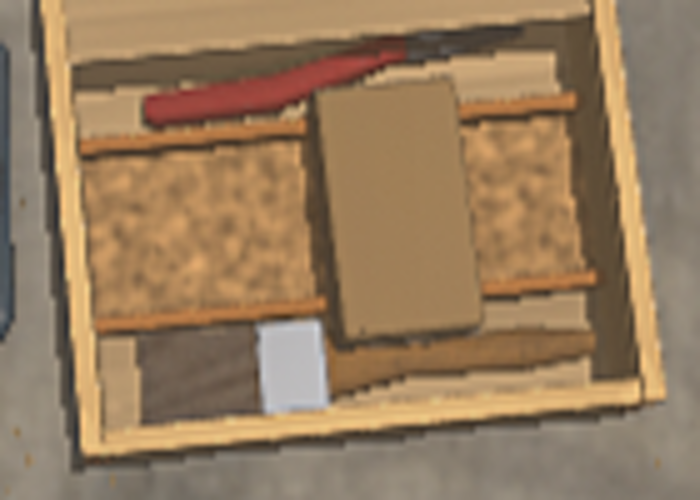

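View pics/zt.png

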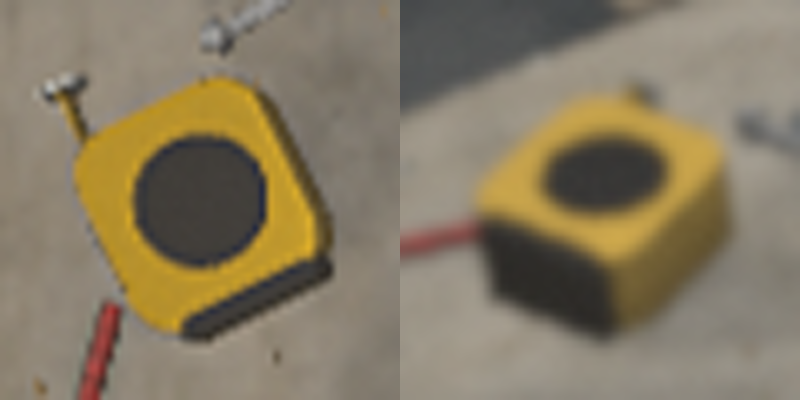

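```bash
cat > fit2.py <<'E'
from h import *
from scipy.optimize import least_squares
p=bot.grab_frame("top"); s=bot.grab_frame("scene")
Z=lambda q:np.array(q,float)/5+[222,130]
T=lambda q:np.array(q,float)/2.3+[130,25]
S=lambda q:np.array(q,float)/3+[140,140]
def rot(a): return np.array([[np.cos(a),-np.sin(a),0],[np.sin(a),np.cos(a),0],[0,0,1]])
def W(q,X,z0=0): return np.array(X)@rot(q[2]).T+[q[0],q[1],z0]
def C(P): return np.array(P)
case=np.array([[-115,124,70],[-115,-124,70],[-52,114,30],[-52,-114,30],[22,114,30],[22,-114,30],[-105,114,70]])/1e3
obs=Z([[85,456],[663,399],[97,322],[599,275],[84,155],[577,107],[103,437]])
so=S([[222,200],[441,390]])
def r(q):
    L=[[-.109+q[3],.118,.063],[-.109+q[3],-.118,.063]]
    return np.r_[(proj(p,W(q,case))-obs).ravel(),(proj(s,W(q,case[:2]))-so).ravel(),(proj(p,W(q,L))-Z([[75,67],[590,14]])).ravel()]
f=least_squares(r,[.54,-.07,.1,.16],loss="soft_l1");q=f.x
print("case",q.round(4)); print(f.fun.reshape(-1,2).round(1).tolist())
bx=np.array([[56.5,32,0],[56.5,-32,0],[-56.5,-32,0],[-56.5,32,0]])/1000.
b=least_squares(lambda b:np.r_[(proj(p,W(b,bx,.062))-Z([[314,92],[449,79],[484,327],[348,340]])).ravel(),(proj(s,W(b,bx,.062))-S([[447,202],[507,246],[411,326],[354,267]])).ravel()],[.525,-.09,.1],loss="soft_l1")
print("block",b.x.round(4),b.fun.reshape(-1,2).round(1).tolist(),"in case",(rot(q[2]).T@np.r_[b.x[:2]-q[:2],0]).round(4))
G=lambda u:at_z(p,np.array(u,float)/6.667+[140,205],.037)
d=(G([125,290])-G([75,175])); e=G([180,325])-G([325,255])
print("tape",G([200,200]),"y-axis angle",np.arctan2(d[1],d[0]),np.arctan2(e[0],-e[1]))
print("tape edges",[G(u).round(3).tolist() for u in ([75,175],[125,290],[265,95],[325,230])])
print("tape by scene disc",at_z(s,np.array([205,175])/8+[150,165],.037))
for n,a,c in(("vise plate",[168,303],[302,45]),("vise left jaw",[68,240],[235,3]) ): print(n,tri([ray(p,T(a)),ray(s,S(c))]))
for n,a in(("toolbox edge",[745,245]),("toolbox low",[330,540])):
    for z in(.1,.2): print(n,z,at_z(s,S(a),z).round(3))
for n,c in(("place block",[-.015,-.054,0]),("tape place",[-.015,.050,0])): print(n,W(q,[c])[0].round(4))
E
python3 fit2.py
```

```text
case [ 0.5442 -0.0685  0.075   0.1642]
[[-0.7, 0.7], [0.8, 0.0], [-0.7, -0.4], [1.0, -1.4], [-1.4, 0.2], [1.1, -0.2], [-0.0, -0.7], [-1.9, -0.4], [-0.0, 2.9], [-3.4, -0.1], [1.4, 0.0]]
block [ 0.524  -0.0936  0.103 ] [[-0.6, -0.1], [1.6, -1.1], [2.4, 0.5], [-0.0, 1.8], [0.6, -1.1], [1.0, -1.4], [-0.5, -2.7], [-1.9, 0.5]] in case [-0.022  -0.0235  0.    ]
tape [0.39801639 0.19503027 0.037     ] y-axis angle -2.729527903704898 -2.7184619202538896
tape edges [[0.407, 0.235, 0.037], [0.37, 0.219, 0.037], [0.431, 0.174, 0.037], [0.387, 0.155, 0.037]]
tape by scene disc [0.39807801 0.19430295 0.037     ]
vise plate [0.54991881 0.11173924 0.12622045]
vise left jaw [0.58520434 0.21510307 0.10633883]
toolbox edge 0.1 [ 0.692 -0.245  0.1  ]
toolbox edge 0.2 [ 0.589 -0.286  0.2  ]
toolbox low 0.1 [ 0.309 -0.249  0.1  ]
toolbox low 0.2 [ 0.275 -0.289  0.2  ]
place block [ 0.5333 -0.1235  0.    ]
tape place [ 0.5255 -0.0198  0.    ]
```

Emit:
{"fn": "arm_command", "kwargs": {"deltas": [[[0, 0, 0], [0, 0, -0.132], 8.5], [[0, 0, 0], [0, 0, -0.132], 8.5], [[0, 0, 0], [0, 0, -0.132], 8.5], [[0, 0, 0], [0, 0, -0.132], 8.5]], "newtons": 40}}

```text
clock: 2.6
position: [0.2576, 0.5694, 0.4047]
tool_rot: [-3.142, 0.0, -3.033]
force: [-0.2, -0.6, -0.1]
grip_width: 0.085
finger_force: 0.0
```

Emit:
{"fn": "arm_command", "kwargs": {"deltas": [[[-1.0, -3.4, 0.2], [0, 0, 0], 8.5], [[-1.0, -3.4, 0.2], [0, 0, 0], 8.5], [[-1.0, -3.4, 0.2], [0, 0, 0], 8.5], [[-1.0, -3.4, 0.2], [0, 0, 0], 8.5], [[-1.0, -3.4, 0.2], [0, 0, 0], 8.5], [[-1.0, -3.4, 0.2], [0, 0, 0], 8.5], [[-1.0, -3.4, 0.2], [0, 0, 0], 8.5], [[-1.0, -3.4, 0.2], [0, 0, 0], 8.5], [[-1.0, -3.4, 0.2], [0, 0, 0], 8.5], [[-1.0, -3.4, 0.2], [0, 0, 0], 8.5], [[-1.0, -3.4, 0.2], [0, 0, 0], 8.5], [[-1.0, -3.4, 0.2], [0, 0, 0], 8.5], [[-1.0, -3.4, 0.2], [0, 0, 0], 8.5], [[-1.0, -3.4, 0.2], [0, 0, 0], 8.5], [[-1.0, -3.4, 0.2], [0, 0, 0], 8.5], [[-1.0, -3.4, 0.2], [0, 0, 0], 8.5], [[-1.0, -3.4, 0.2], [0, 0, 0], 8.5], [[-1.0, -3.4, 0.2], [0, 0, 0], 8.5], [[-1.0, -3.4, 0.2], [0, 0, 0], 8.5], [[-1.0, -3.4, 0.2], [0, 0, 0], 8.5]]}}

```text
clock: 4.6
position: [0.527, -0.0878, 0.3647]
tool_rot: [-3.142, 0.0, -3.038]
force: [-0.1, 0.2, 1.1]
grip_width: 0.0852
finger_force: 0.0
```

Emit:
{"fn": "arm_command", "kwargs": {"deltas": [[[0.2, -0.3, 1.5], [0, 0, 0], 8.5], [[0.2, -0.2, 2], [0, 0, 0], 8.5], [[0, 0, 2], [0, 0, 0], 8.5], [[0, 0, 2], [0, 0, 0], 8.5], [[0, 0, 0.5], [0, 0, 0], 8.5], [[0, 0, 0], [0, 0, 0], 8.5], [[0, 0, 0], [0, 0, 0], 8.5]]}}

```text
clock: 5.3
position: [0.5234, -0.0918, 0.2855]
tool_rot: [-3.141, 0.001, -3.038]
force: [-0.7, -0.2, -0.4]
grip_width: 0.0848
finger_force: 0.0
```

```bash
python3 - <<'E'
from h import *
ps={n:bot.grab_frame(n) for n in("top","scene")}
for n,p in ps.items():save(p,n+"1.png")
print(bot.observe()["position"])
s=ps["scene"]
P=bot.observe()["position"];y=np.array([-.1032,.9947,0])
for d in(-.155,-.165,-.173):
    print(d,[proj(s,P+[0,0,d]+k*y).round(1).tolist() for k in(-.0425,.0425)])
im=cv2.imread("pics/scene1.png")
for d,c in((-.155,(0,0,255)),(-.173,(255,0,0)),(-.163,(0,255,0))):
  for k in(-.0425,.0425):
    u,v=proj(s,P+[0,0,d]+k*y)[0]; im[int(round(v)),int(round(u))]=c
cv2.imwrite("pics/s1c.png",cv2.resize(im[120:270,200:360],None,fx=4.5,fy=4,interpolation=cv2.INTER_NEAREST)[:600,:720])
E
```

```text
[ 0.52337526 -0.09176014  0.28564033]
-0.155 [[[300.3, 213.7]], [[271.5, 193.3]]]
-0.165 [[[299.8, 217.0]], [[271.2, 196.6]]]
-0.173 [[[299.3, 219.5]], [[270.9, 199.1]]]
```

View pics/s1c.png

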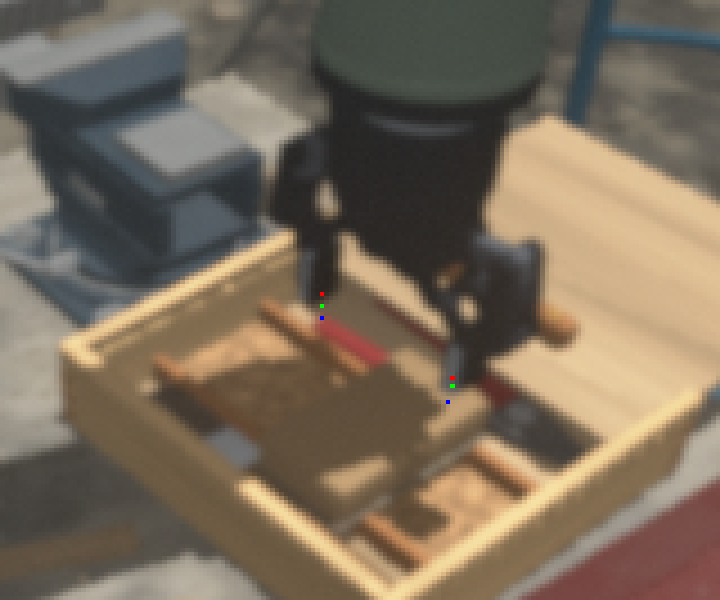

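Emit:
{"fn": "arm_command", "kwargs": {"deltas": [[[0, -0.1, 1.5], [0, 0, 0], 8.5], [[0, -0.1, 2], [0, 0, 0], 8.5], [[0, 0, 2], [0, 0, 0], 8.5], [[0, 0, 1.3], [0, 0, 0], 8.5], [[0, 0, 0.6], [0, 0, 0], 8.5], [[0, 0, 0], [0, 0, 0], 8.5], [[0, 0, 0], [0, 0, 0], 5], [[0, 0, 0], [0, 0, 0], 5], [[0, 0, 0], [0, 0, 0], 5], [[0, 0, 0], [0, 0, 0], 5], [[0, 0, 0], [0, 0, 0], 5], [[0, 0, 0], [0, 0, 0], 5]], "newtons": 45}}

```text
clock: 6.6
position: [0.5236, -0.0937, 0.2117]
tool_rot: [-3.141, 0.001, -3.038]
force: [-1.3, 1.1, 6.2]
grip_width: 0.0632
finger_force: 48.6
```

Emit:
{"fn": "arm_command", "kwargs": {"deltas": [[[0, 0, -0.5], [0, 0, 0], 5], [[0, 0, -1], [0, 0, 0], 5], [[0, 0, -1.5], [0, 0, 0], 5], [[0, 0, -1.5], [0, 0, 0], 5], [[0, 0, -1.5], [0, 0, 0], 5], [[0, 0, -0.5], [0, 0, 0], 5], [[0, 0, 0], [0, 0, 0], 5]]}}

```text
clock: 7.3
position: [0.5235, -0.0937, 0.2767]
tool_rot: [-3.141, 0.002, -3.038]
force: [-0.0, -0.0, -1.4]
grip_width: 0.0631
finger_force: 50.1
```

Emit:
{"fn": "arm_command", "kwargs": {"deltas": [[[0, 0, 0], [0, 0, 0.08], 5], [[0, 0, 0], [0, 0, 0.11], 5], [[0, 0, 0], [0, 0, 0.11], 5], [[0, 0, 0], [0, 0, 0.11], 5], [[0, 0, 0], [0, 0, 0.11], 5], [[0, 0, 0], [0, 0, 0.11], 5], [[0, 0, 0], [0, 0, 0.11], 5], [[0, 0, 0], [0, 0, 0.11], 5], [[0, 0, 0], [0, 0, 0.11], 5], [[0, 0, 0], [0, 0, 0.11], 5], [[0, 0, 0], [0, 0, 0.11], 5], [[0, 0, 0], [0, 0, 0.11], 5], [[0, 0, 0], [0, 0, 0.11], 5], [[0, 0, 0], [0, 0, 0.11], 5], [[0, 0, 0], [0, 0, 0.09], 5], [[-1.0, 0.2, 0], [0, 0, 0], 5], [[-1.0, 0.3, 0], [0, 0, 0], 5], [[-0.9, 0.3, 0], [0, 0, 0], 5], [[0, 0, 0], [0, 0, 0], 5], [[0, 0, 0], [0, 0, 0], 5]]}}

```text
clock: 9.3
position: [0.5334, -0.1225, 0.2756]
tool_rot: [-3.141, -0.0, 1.645]
force: [-1.1, 1.3, -1.8]
grip_width: 0.0628
finger_force: 50.1
```

```bash
python3 - <<'E'
from h import *
ps={n:bot.grab_frame(n) for n in("top","scene")}
for n,p in ps.items():save(p,n+"2.png")
a=cv2.imread("pics/top2.png")[110:240,210:370];b=cv2.imread("pics/scene2.png")[130:290,210:370]
cv2.imwrite("pics/v2.png",np.hstack([cv2.resize(a,(400,325),interpolation=cv2.INTER_CUBIC),cv2.resize(b,(400,400),interpolation=cv2.INTER_CUBIC)[:325]]))
print(bot.observe()["position"],bot.observe()["tool_rot"])
E
```

```text
[ 0.53330835 -0.12192991  0.27564532] [-3.14142431e+00 -2.84641368e-04  1.64511985e+00]
```

View pics/v2.png

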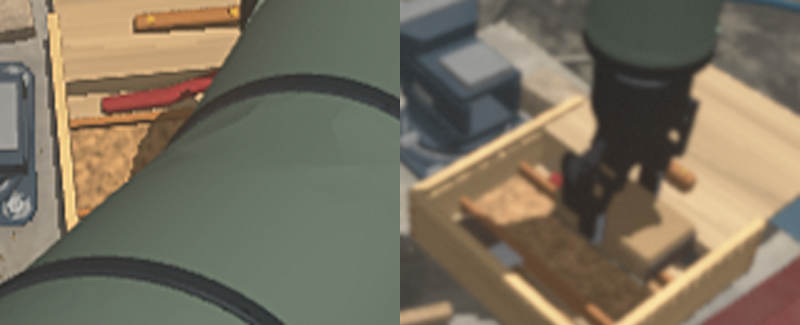

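Emit:
{"fn": "arm_command", "kwargs": {"deltas": [[[0, 0, 1], [0, 0, 0], 5], [[0, 0, 1.5], [0, 0, 0], 5], [[0, 0, 1.5], [0, 0, 0], 5], [[0, 0, 1.5], [0, 0, 0], 5], [[0, 0, 1], [0, 0, 0], 5], [[0, 0, 0.5], [0, 0, 0], 5], [[0, 0, 0.4], [0, 0, 0], 5], [[0, 0, 0.2], [0, 0, 0], 5], [[0, 0, 0], [0, 0, 0], 5], [[0, 0, 0], [0, 0, 0], 5]]}}

```text
clock: 10.4
position: [0.5335, -0.1221, 0.2]
tool_rot: [3.141, 0.0, 1.645]
force: [-0.2, 0.4, -0.9]
grip_width: 0.0631
finger_force: 50.1
```

Emit:
{"fn": "arm_command", "kwargs": {"deltas": [[[0, 0, 0.15], [0, 0, 0], 5], [[0, 0, 0.15], [0, 0, 0], 5], [[0, 0, 0], [0, 0, 0], 5], [[0, 0, 0], [0, 0, 0], 5]]}}

```text
clock: 10.8
position: [0.5336, -0.1221, 0.1975]
tool_rot: [3.141, -0.0, 1.645]
force: [-3.0, 1.7, 17.7]
grip_width: 0.0632
finger_force: 60.1
```

Emit:
{"fn": "arm_command", "kwargs": {"deltas": [[[0, 0, 0], [0, 0, 0], 7.2], [[0, 0, 0], [0, 0, 0], 7.6], [[0, 0, 0], [0, 0, 0], 8], [[0, 0, 0], [0, 0, 0], 8.2], [[0, 0, -0.5], [0, 0, 0], 8.2], [[0, 0, -1.5], [0, 0, 0], 8.2], [[0, 0, -3], [0, 0, 0], 8.2], [[0, 0, -4], [0, 0, 0], 8.2], [[0, 0, -4], [0, 0, 0], 8.2], [[0, 0, -2], [0, 0, 0], 8.2]]}}

```text
clock: 11.8
position: [0.5335, -0.1225, 0.3509]
tool_rot: [3.138, 0.001, 1.644]
force: [-0.3, -0.4, 0.0]
grip_width: 0.082
finger_force: 0.0
```

Emit:
{"fn": "arm_command", "kwargs": {"deltas": [[[3.27, -1.12, 0], [0, 0, 0], 8.5], [[3.27, -1.12, 0], [0, 0, 0], 8.5], [[3.27, -1.12, 0], [0, 0, 0], 8.5], [[3.27, -1.12, 0], [0, 0, 0], 8.5], [[3.27, -1.12, 0], [0, 0, 0], 8.5], [[3.27, -1.12, 0], [0, 0, 0], 8.5], [[3.27, -1.12, 0], [0, 0, 0], 8.5], [[3.27, -1.12, 0], [0, 0, 0], 8.5], [[3.27, -1.12, 0], [0, 0, 0], 8.5], [[3.27, -1.12, 0], [0, 0, 0], 8.5], [[0, 0, 0], [0, 0, 0.123], 8.5], [[0, 0, 0], [0, 0, 0.123], 8.5], [[0, 0, 0], [0, 0, 0.123], 8.5], [[0, 0, 0], [0, 0, 0.123], 8.5], [[0, 0, 0], [0, 0, 0.123], 8.5], [[0, 0, 0], [0, 0, 0.123], 8.5], [[0, 0, 0], [0, 0, 0.123], 8.5], [[0, 0, 0], [0, 0, 0.123], 8.5], [[0, 0, 0], [0, 0, 0.123], 8.5], [[0, 0, 0], [0, 0, 0.12], 8.5]]}}

```text
clock: 13.8
position: [0.3975, 0.1957, 0.3476]
tool_rot: [-3.14, -0.001, 0.413]
force: [-0.4, 0.1, 0.3]
grip_width: 0.0851
finger_force: 0.0
```

```bash
python3 - <<'E'
from h import *
ps={n:bot.grab_frame(n) for n in("top","scene")}
for n,p in ps.items():save(p,n+"3.png")
a=cv2.imread("pics/top3.png")[110:240,210:370];b=cv2.imread("pics/scene3.png")[150:310,140:400]
cv2.imwrite("pics/v3.png",np.vstack([cv2.resize(a,(400,325),interpolation=cv2.INTER_CUBIC),cv2.resize(b,(400,246),interpolation=cv2.INTER_CUBIC)]))
print(bot.observe()["position"],bot.observe()["tool_rot"],bot.observe()["qpos"])
for k,p in ps.items():
  for n in("sanding_block_centre","tape_measure_centre"):
    for m in bot.mark_of(n,p)[:1]: print(k,n,m["at"],m["p"],at_z(p,m["at"],.030 if n[0]=="s" else .018))
E
```

```text
[0.39744503 0.19581595 0.34734452] [-3.14104067e+00 -2.90995558e-04  4.15505514e-01] [-1.2824183   0.48164687  0.92374319  2.1475908  -0.56010134  0.77072628
 -1.15025362]
top sanding_block_centre [316.6, 170.1] 0.87 [ 0.53289277 -0.1291159   0.03      ]
top tape_measure_centre [173.3, 236.2] 0.64 [0.39575618 0.19145491 0.018     ]
scene sanding_block_centre [295.7, 243.8] 0.68 [ 0.5299953 -0.1340758  0.03     ]
scene tape_measure_centre [175.9, 189.6] 0.61 [0.40180112 0.20440108 0.018     ]
```

View pics/v3.png

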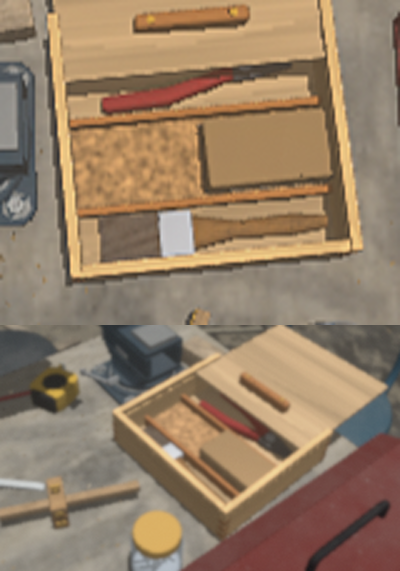

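Emit:
{"fn": "arm_command", "kwargs": {"deltas": [[[0, 0, 2], [0, 0, 0], 8.5], [[0, 0.1, 3], [0, 0, 0], 8.5], [[0, 0, 3], [0, 0, 0], 8.5], [[0, 0, 3], [0, 0, 0], 8.5], [[0, 0, 2.5], [0, 0, 0], 8.5], [[0, 0, 1.5], [0, 0, 0], 8.5], [[0, 0, 1], [0, 0, 0], 8.5], [[0, 0, 0.3], [0, 0, 0], 8.5], [[0, 0, 0], [0, 0, 0], 8.5], [[0, 0, 0], [0, 0, 0], 8.5]]}}

```text
clock: 15.1
position: [0.3981, 0.1949, 0.1842]
tool_rot: [-3.141, -0.001, 0.418]
force: [0.1, -0.7, 0.5]
grip_width: 0.0848
finger_force: 0.0
```

Emit:
{"fn": "arm_command", "kwargs": {"deltas": [[[0, 0, 0], [0, 0, 0], 5.5], [[0, 0, 0], [0, 0, 0], 5.5], [[0, 0, 0], [0, 0, 0], 5.5], [[0, 0, 0], [0, 0, 0], 5.5], [[0, 0, 0], [0, 0, 0], 5.5], [[0, 0, 0], [0, 0, 0], 5.5]], "newtons": 60}}

```text
clock: 15.7
position: [0.398, 0.1951, 0.1844]
tool_rot: [-3.141, -0.001, 0.418]
force: [-2.9, -0.6, 17.2]
grip_width: 0.0646
finger_force: 62.1
```

```bash
python3 - <<'E'
from h import *
import json
p=bot.grab_frame("top")
Q=lambda u:np.array(u,float)/2.5+[210,110]
c,s=np.cos(.075),np.sin(.075)
for n,u in(("block left far",(202,122)),("block left near",(206,188)),("right far",(327,109)),("right near",(331,177))):
    X=at_z(p,Q(u),.046); d=X[:2]-[.5442,-.0678]; print(n,X.round(4),"case",(c*d[0]+s*d[1]).round(4),(-s*d[0]+c*d[1]).round(4))
E
```

```text
block left far [ 0.5567 -0.071   0.046 ] case 0.0123 -0.0041
block left near [ 0.4981 -0.0722  0.046 ] case -0.0463 -0.0009
right far [ 0.5656 -0.1818  0.046 ] case 0.0128 -0.1153
right near [ 0.5049 -0.182   0.046 ] case -0.0477 -0.1109
```

Emit:
{"fn": "arm_command", "kwargs": {"deltas": [[[0, 0, -0.5], [0, 0, 0], 5.5], [[0, 0, -1], [0, 0, 0], 5.5], [[0, 0, -1.5], [0, 0, 0], 5.5], [[0, 0, -2], [0, 0, 0], 5.5], [[0, 0, -2], [0, 0, 0], 5.5], [[0, 0, -2], [0, 0, 0], 5.5], [[0, 0, -2], [0, 0, 0], 5.5], [[0, 0, -2], [0, 0, 0], 5.5], [[0, 0, -1.5], [0, 0, 0], 5.5], [[0, 0, -0.5], [0, 0, 0], 5.5], [[0, 0, 0], [0, 0, 0], 5.5]]}}

```text
clock: 16.85
position: [0.3978, 0.195, 0.334]
tool_rot: [-3.141, -0.001, 0.418]
force: [-0.2, 0.1, -3.2]
grip_width: 0.0646
finger_force: 68.4
```

Emit:
{"fn": "arm_command", "kwargs": {"deltas": [[[0.15, 1.2, 0], [0, 0, 0], 5.5], [[0.2, 2, 0], [0, 0, 0], 5.5], [[0.3, 2.2, 0], [0, 0, 0], 5.5], [[0.3, 2.2, 0], [0, 0, 0], 5.5], [[0.3, 2.2, 0], [0, 0, 0], 5.5], [[0.3, 2.2, 0], [0, 0, 0], 5.5], [[0.3, 2.2, 0], [0, 0, 0], 5.5], [[0.3, 2.2, 0], [0, 0, 0], 5.5], [[0.3, 2.2, 0], [0, 0, 0], 5.5], [[0.2, 2.2, 0], [0, 0, 0], 5.5], [[0.15, 2.2, 0], [0, 0, 0], 5.5], [[0, 1.5, 0], [0, 0, 0], 5.5], [[0, 0.6, 0], [0, 0, 0], 5.5]]}}

```text
clock: 18.15
position: [0.5255, -0.0246, 0.3328]
tool_rot: [3.141, 0.001, 0.416]
force: [-0.3, -0.2, -1.7]
grip_width: 0.0648
finger_force: 68.3
```

Emit:
{"fn": "arm_command", "kwargs": {"deltas": [[[0, 0, 0], [0, 0, -0.06], 5.5], [[0, 0, 0], [0, 0, -0.1], 5.5], [[0, 0, 0], [0, 0, -0.1], 5.5], [[0, 0, 0], [0, 0, -0.1], 5.5], [[0, 0, 0], [0, 0, -0.1], 5.5], [[0, 0, 0], [0, 0, -0.1], 5.5], [[0, 0, 0], [0, 0, -0.1], 5.5], [[0, 0, 0], [0, 0, -0.1], 5.5], [[0, 0, 0], [0, 0, -0.1], 5.5], [[0, 0, 0], [0, 0, -0.1], 5.5], [[0, 0, 0], [0, 0, -0.1], 5.5], [[0, 0, 0], [0, 0, -0.1], 5.5], [[0, 0, 0], [0, 0, -0.068], 5.5], [[0, 0, 0], [0, 0, 0], 5.5], [[0, 0, 0], [0, 0, 0], 5.5]]}}

```text
clock: 19.65
position: [0.5252, -0.0229, 0.3333]
tool_rot: [-3.141, -0.0, 1.644]
force: [-0.2, -0.1, -2.2]
grip_width: 0.0648
finger_force: 68.3
```

Emit:
{"fn": "arm_command", "kwargs": {"deltas": [[[0, 0.05, 1], [0, 0, 0], 5.5], [[0, 0, 2], [0, 0, 0], 5.5], [[0, 0, 2], [0, 0, 0], 5.5], [[0, 0, 2], [0, 0, 0], 5.5], [[0, 0, 2], [0, 0, 0], 5.5], [[0, 0, 1.5], [0, 0, 0], 5.5], [[0, 0, 0.5], [0, 0, 0], 5.5], [[0, 0, 0], [0, 0, 0], 5.5], [[0, 0, 0], [0, 0, 0], 5.5]]}}

```text
clock: 20.55
position: [0.526, -0.0232, 0.224]
tool_rot: [3.141, 0.0, 1.645]
force: [-0.6, 0.3, -3.1]
grip_width: 0.0648
finger_force: 68.2
```

```bash
python3 - <<'E'
from h import *
b=bot.grab_frame("scene");save(b,"scene4.png")
cv2.imwrite("pics/v4.png",cv2.resize(cv2.imread("pics/scene4.png")[140:290,200:350],(600,600),interpolation=cv2.INTER_CUBIC))
print(bot.observe()["position"])
E
```

```text
[ 0.52611361 -0.02315205  0.22426418]
```

View pics/v4.png

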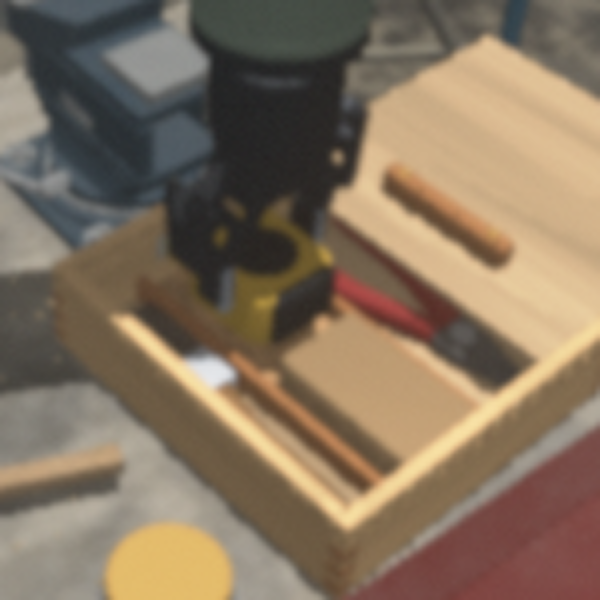

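Emit:
{"fn": "arm_command", "kwargs": {"deltas": [[[0, 0, 0.6], [0, 0, 0], 5.5], [[0, 0, 0.6], [0, 0, 0], 5.5], [[0, 0, 0.5], [0, 0, 0], 5.5], [[0, 0, 0.4], [0, 0, 0], 5.5], [[0, 0, 0.2], [0, 0, 0], 5.5], [[0, 0, 0], [0, 0, 0], 5.5], [[0, 0, 0], [0, 0, 0], 5.5]]}}

```text
clock: 21.3
position: [0.526, -0.0232, 0.2008]
tool_rot: [3.142, 0.0, 1.646]
force: [-0.6, -0.6, -2.9]
grip_width: 0.0647
finger_force: 68.3
```

Emit:
{"fn": "arm_command", "kwargs": {"deltas": [[[0, 0, 0.1], [0, 0, 0], 5.5], [[0, 0, 0.1], [0, 0, 0], 5.5], [[0, 0, 0], [0, 0, 0], 5.5], [[0, 0, 0], [0, 0, 0], 5.5]]}}

```text
clock: 21.7
position: [0.5259, -0.0232, 0.1987]
tool_rot: [3.142, 0.0, 1.646]
force: [-0.2, 0.1, -3.0]
grip_width: 0.0644
finger_force: 68.3
```

Emit:
{"fn": "arm_command", "kwargs": {"deltas": [[[0, 0, 0], [0, 0, 0], 7], [[0, 0, 0], [0, 0, 0], 7.6], [[0, 0, 0], [0, 0, 0], 8], [[0, 0, 0], [0, 0, 0], 8.2], [[0, 0, -0.5], [0, 0, 0], 8.2], [[0, 0, -1.5], [0, 0, 0], 8.2], [[0, 0, -3], [0, 0, 0], 8.2], [[0, 0, -4], [0, 0, 0], 8.2], [[0, 0, -3], [0, 0, 0], 8.2], [[3, -3, 0], [0, 0, 0], 8.2], [[3, -3, 0], [0, 0, 0], 8.2], [[3, -3, 0], [0, 0, 0], 8.2], [[3, -3, 0], [0, 0, 0], 8.2], [[3, 0, 0], [0, 0, 0], 8.2], [[3, 0, 0], [0, 0, 0], 8.2], [[3, 0, 0], [0, 0, 0], 8.2]]}}

```text
clock: 23.3
position: [0.3901, 0.1785, 0.3192]
tool_rot: [3.141, -0.001, 1.646]
force: [1.7, -1.0, 0.1]
grip_width: 0.0823
finger_force: 0.0
```

```bash
python3 - <<'E'
from h import *
ps={n:bot.grab_frame(n) for n in("top","scene")}
for n,p in ps.items():save(p,n+"5.png")
a=cv2.imread("pics/top5.png")[95:235,215:365];b=cv2.imread("pics/scene5.png")[140:290,200:400]
cv2.imwrite("pics/v5.png",np.vstack([cv2.resize(a,(400,373),interpolation=cv2.INTER_CUBIC)[:320],cv2.resize(b,(400,300),interpolation=cv2.INTER_CUBIC)[:270]]))
print(bot.observe()["position"])
r=[]
for k,p in ps.items():
    m=bot.mark_of("lid_batten",p)
    if m: r.append(ray(p,m[0]["at"]));print(k,m[0],at_z(p,m[0]["at"],.073))
E
```

```text
[0.39010096 0.18047637 0.31892787]
top {'at': [287.6, 120.4], 'p': 0.91} [ 0.63588754 -0.06467885  0.073     ]
scene {'at': [311.3, 193.4], 'p': 0.7} [ 0.64290978 -0.06113583  0.073     ]
```

View pics/v5.png

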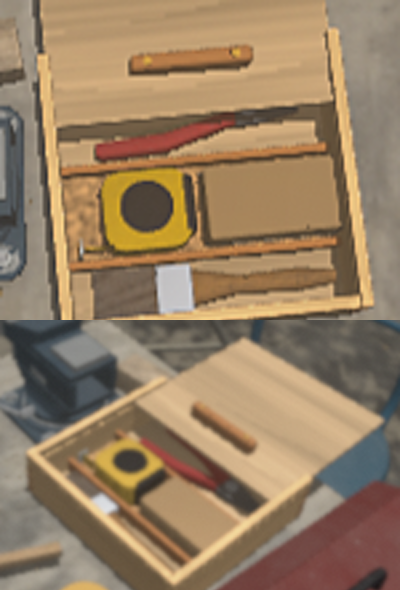

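Emit:
{"fn": "arm_command", "kwargs": {"deltas": [[[-2.6, 2.32, 0], [0, 0, 0], 5], [[-2.6, 2.32, 0], [0, 0, 0], 5], [[-2.6, 2.32, 0], [0, 0, 0], 5], [[-2.6, 2.32, 0], [0, 0, 0], 5], [[-2.6, 2.32, 0], [0, 0, 0], 5], [[-2.6, 2.32, 0], [0, 0, 0], 5], [[-2.6, 2.32, 0], [0, 0, 0], 5], [[-2.6, 2.32, 0], [0, 0, 0], 5], [[-2.6, 2.32, 0], [0, 0, 0], 5], [[-2.6, 2.32, 0], [0, 0, 0], 5], [[0, 0, 1], [0, 0, 0], 5], [[0, 0, 1.5], [0, 0, 0], 5], [[0, 0, 1], [0, 0, 0], 5], [[0, 0, 0], [0, 0, 0], 5]]}}

```text
clock: 24.9
position: [0.6404, -0.0641, 0.282]
tool_rot: [-3.139, -0.001, 1.646]
force: [-0.5, 0.3, 0.3]
grip_width: 0.0502
finger_force: 0.0
```

```bash
python3 - <<'E'
from h import *
p=bot.grab_frame("top")
for u in((130,63),(252,54),(191,59)): print(at_z(p,np.array(u)/2.667+[215,95],.08).round(4))
s=bot.grab_frame("scene");save(s,"scene6.png")
print(bot.observe()["position"])
cv2.imwrite("pics/v6.png",cv2.resize(cv2.imread("pics/scene6.png")[120:240,250:400],(600,480),interpolation=cv2.INTER_CUBIC))
E
```

```text
[ 0.6389 -0.013   0.08  ]
[ 0.6441 -0.1115  0.08  ]
[ 0.6411 -0.0622  0.08  ]
[ 0.64109074 -0.06416657  0.28371816]
```

View pics/v6.png

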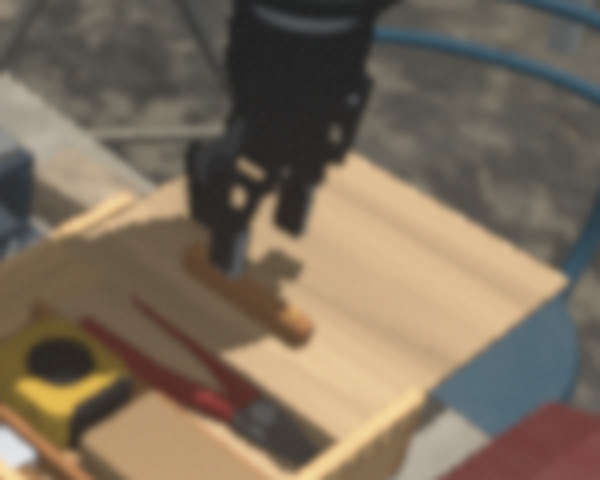

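Emit:
{"fn": "arm_command", "kwargs": {"deltas": [[[0, 0, 1], [0, 0, 0], 5], [[0, 0, 1.5], [0, 0, 0], 5], [[0, 0, 1.2], [0, 0, 0], 5], [[0, 0, 0.5], [0, 0, 0], 5], [[0, 0, 0], [0, 0, 0], 3.5], [[0, 0, 0], [0, 0, 0], 2], [[0, 0, 0], [0, 0, 0], 1], [[0, 0, 0], [0, 0, 0], 1], [[0, 0, 0], [0, 0, 0], 1], [[0, 0, 0], [0, 0, 0], 1], [[0, 0, 0], [0, 0, 0], 1]], "newtons": 20}}

```text
clock: 26.1
position: [0.6415, -0.0647, 0.2421]
tool_rot: [3.141, 0.0, 1.646]
force: [1.0, -0.2, 4.9]
grip_width: 0.0133
finger_force: 25.0
```

Emit:
{"fn": "arm_command", "kwargs": {"deltas": [[[0, -0.3, 0], [0, 0, 0], 1], [[0, -0.5, 0], [0, 0, 0], 1], [[0, -0.5, 0], [0, 0, 0], 1], [[0, -0.5, 0], [0, 0, 0], 1], [[0, -0.5, 0], [0, 0, 0], 1], [[0, -0.5, 0], [0, 0, 0], 1], [[0, -0.3, 0], [0, 0, 0], 1], [[0, 0, 0], [0, 0, 0], 1]]}}

```text
clock: 26.9
position: [0.61, -0.067, 0.2421]
tool_rot: [3.142, -0.0, 1.646]
force: [-1.8, -0.3, 8.5]
grip_width: 0.0135
finger_force: 25.4
```

Emit:
{"fn": "arm_command", "kwargs": {"deltas": [[[0, -0.3, 0], [0, 0, 0], 1], [[0, -0.3, 0], [0, 0, 0], 1], [[0, -0.3, 0], [0, 0, 0], 1], [[0, -0.3, 0], [0, 0, 0], 1]]}}

```text
clock: 27.3
position: [0.5985, -0.0678, 0.2421]
tool_rot: [3.141, 0.0, 1.646]
force: [1.9, -1.1, 5.5]
grip_width: 0.0135
finger_force: 25.1
```

Emit:
{"fn": "arm_command", "kwargs": {"deltas": [[[0, -0.4, 0], [0, 0, 0], 1], [[0, -0.4, 0], [0, 0, 0], 1], [[0, -0.4, 0], [0, 0, 0], 1], [[0, -0.4, 0], [0, 0, 0], 1], [[0, -0.4, 0], [0, 0, 0], 1]]}}

```text
clock: 27.8
position: [0.5785, -0.0692, 0.2421]
tool_rot: [3.141, -0.0, 1.646]
force: [1.0, -0.3, 6.1]
grip_width: 0.0132
finger_force: 25.1
```

Emit:
{"fn": "arm_command", "kwargs": {"deltas": [[[0, -0.5, 0], [0, 0, 0], 1], [[0, -0.5, 0], [0, 0, 0], 1], [[0, -0.5, 0], [0, 0, 0], 1], [[0, -0.5, 0], [0, 0, 0], 1], [[0, -0.5, 0], [0, 0, 0], 1], [[0, -0.5, 0], [0, 0, 0], 1], [[0, -0.5, 0], [0, 0, 0], 1], [[0, -0.5, 0], [0, 0, 0], 1]]}}

```text
clock: 28.6
position: [0.5386, -0.0721, 0.242]
tool_rot: [3.141, -0.0, 1.646]
force: [1.8, 0.6, 6.5]
grip_width: 0.014
finger_force: 25.1
```

Emit:
{"fn": "arm_command", "kwargs": {"deltas": [[[0, -0.5, 0], [0, 0, 0], 1], [[0, -0.5, 0], [0, 0, 0], 1], [[0, -0.5, 0], [0, 0, 0], 1], [[0, -0.5, 0], [0, 0, 0], 1], [[0, -0.5, 0], [0, 0, 0], 1], [[0, -0.5, 0], [0, 0, 0], 1], [[0, -0.5, 0], [0, 0, 0], 1], [[0, -0.5, 0], [0, 0, 0], 1], [[0, -0.5, 0], [0, 0, 0], 1], [[0, -0.4, 0], [0, 0, 0], 1]]}}

```text
clock: 29.6
position: [0.4897, -0.0756, 0.242]
tool_rot: [3.141, -0.001, 1.646]
force: [1.7, 1.6, 6.1]
grip_width: 0.0137
finger_force: 25.2
```

Emit:
{"fn": "arm_command", "kwargs": {"deltas": [[[0, -0.2, 0], [0, 0, 0], 1], [[0, -0.2, 0], [0, 0, 0], 1], [[0, -0.2, 0], [0, 0, 0], 1], [[0, -0.1, 0], [0, 0, 0], 1], [[0, 0, 0], [0, 0, 0], 1]]}}

```text
clock: 30.1
position: [0.4827, -0.0761, 0.242]
tool_rot: [3.141, -0.001, 1.646]
force: [1.4, 4.0, 8.0]
grip_width: 0.0133
finger_force: 25.4
```

Emit:
{"fn": "arm_command", "kwargs": {"deltas": [[[0, -0.2, 0], [0, 0, 0], 1], [[0, -0.2, 0], [0, 0, 0], 1], [[0, 0, 0], [0, 0, 0], 1]]}}

```text
clock: 30.4
position: [0.479, -0.0764, 0.242]
tool_rot: [3.14, -0.0, 1.646]
force: [3.1, 3.7, 5.5]
grip_width: 0.0133
finger_force: 25.0
```

Emit:
{"fn": "arm_command", "kwargs": {"deltas": [[[0, -0.15, 0], [0, 0, 0], 1], [[0, -0.1, 0], [0, 0, 0], 1], [[0, 0, 0], [0, 0, 0], 1]]}}

```text
clock: 30.7
position: [0.4782, -0.0763, 0.2421]
tool_rot: [3.136, 0.001, 1.647]
force: [17.6, 3.7, -8.5]
grip_width: 0.0132
finger_force: 23.3
```

Emit:
{"fn": "arm_command", "kwargs": {"deltas": [[[0, 0, 0], [0, 0, 0], 2.5], [[0, 0, 0], [0, 0, 0], 4], [[0, 0, 0], [0, 0, 0], 4.5], [[0, 0, 0], [0, 0, 0], 4.5], [[0, 0, -1], [0, 0, 0], 4.5], [[0, 0, -2], [0, 0, 0], 4.5], [[0, 0, -3], [0, 0, 0], 4.5], [[0, 0, -3], [0, 0, 0], 4.5], [[3, 0, -1], [0, 0, 0], 4.5], [[3, 0, 0], [0, 0, 0], 4.5], [[3, 0, 0], [0, 0, 0], 4.5], [[3, 0, 0], [0, 0, 0], 4.5], [[3, 0, 0], [0, 0, 0], 4.5], [[3, 0, 0], [0, 0, 0], 4.5], [[3, 0, 0], [0, 0, 0], 4.5], [[3, 0, 0], [0, 0, 0], 4.5], [[0, 0, 0], [0, 0, 0], 4.5], [[0, 0, 0], [0, 0, 0], 4.5]]}}

```text
clock: 32.5
position: [0.4581, 0.1624, 0.3421]
tool_rot: [3.142, 0.0, 1.647]
force: [0.8, -0.9, 0.8]
grip_width: 0.0451
finger_force: 0.0
```

```bash
python3 - <<'E'
from h import *
p=bot.grab_frame("top");save(p,"top7.png")
cv2.imwrite("pics/v7.png",cv2.resize(cv2.imread("pics/top7.png")[100:240,215:365],(600,560),interpolation=cv2.INTER_CUBIC))
m=bot.mark_of("lid_batten",p);print(m[:1],at_z(p,m[0]["at"],.073) if m else 0)
E
```

```text
[{'at': [293.8, 192.5], 'p': 0.96}] [ 0.47868125 -0.07181698  0.073     ]
```

View pics/v7.png

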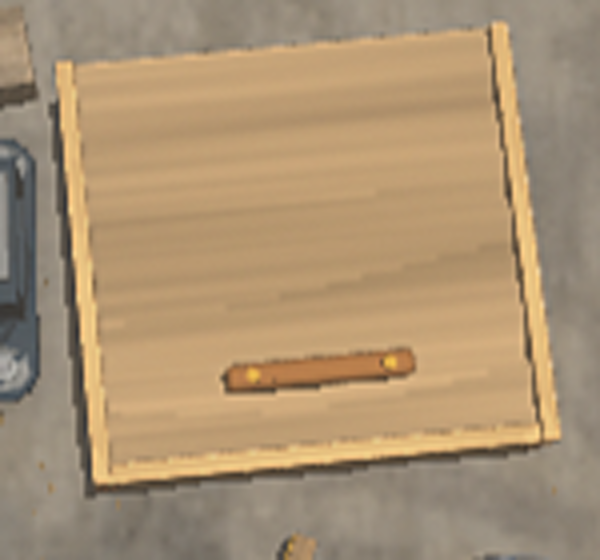

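```bash
python3 -c "
from workcell import bot
print(bot.job_done())"
```

```text
the job is handed in; nothing more can be done
None
```

I laid the sanding block and the tape measure flat in the middle bay and slid the lid shut. Nothing caught on the way, and the last picture shows it flush against the near wall. I handed the job in at about 33 s; no verdict came back.

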